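# Hand a membrane box in through the sprung flap of the dry box

### The arm

A 6-joint arm with a two-finger parallel gripper is mounted at the origin on a cart in front of the work surface, level with it; the furniture and walls round the work are solid. World frame = base frame: x ahead of the robot, y to its left, z up, the work surface at z = 0. Lengths are in mm, angles in degrees, forces in N, time in s.
With the tool pointing down it reaches from about 375 to 925 mm from the base axis. Payload 5.7 kg.
Tool frame: the origin (TCP) lies midway between the tips of the shut fingers; the grasp point (between the pads) lies 19 mm behind it; z points along the fingers, y is the line along which they close (so a half turn about z gives the same grasp; the last joint's range is limited). The gripper opens to 88 mm and grips with 3 to 60 N. Pads are 20 mm wide; open, the fingers measure 115 mm over their backs; the gripper's body (75 mm by 178 mm) begins 61 mm behind the grasp point.
Start: joints at [65.082, 20.558, 86.54, -0, 72.909, -6.595], TCP at [188.618, 569.548, 222.623] pointing down, gripper open.
Joint ranges: [-170.27, 170.27], [-57.76, 135], [12.27, 136.19], [-55.21, 235.2], [11.17, 155.16], [-170.74, 170.74]. Speed limits (degrees/s): [136.94, 136.94, 180, 180, 180, 180].

### API

Orientations are given as [roll, pitch, yaw] about the fixed x, y, z axes, in that order (R = Rz(yaw) Ry(pitch) Rx(roll)).
In Python, from cell import sensors, vision, arm gives the robot as it stands.
- The arm moves only by the shell command python3 -m creep 'ROWS' [FORCE]. ROWS is JSON, a list of rows, each an object with "xyz": the shift along the tool's x, y, z in m, a list of three; "rotation": the turn, a rotation vector about the tool's x, y, z in degrees, a list of three; "jaw": the closure, from 0 (fully open) to 1 (shut). A call has exactly 5 rows; each row is the pose to reach, as a shift and turn from the pose commanded when the call began, along the tool's axes at that moment; what a row does not reach only later rows make up. A row lasts 1/12 s, in which the tool goes at most 41.7 mm and 7.16 degrees, less where a joint would pass 70% of its speed; a pose out of reach is approached as far as the arm can. A call with a gripper value outside its range is refused whole. The fingers move at their own pace and stop on an object; FORCE is the grip in N (left out, the last holds). Time passes only in rows, so rows that repeat a pose let the fingers close, or fill a call up. It gives the time, the measured TCP pose, the force, the opening and the grip force at its end, in the units of the state.
- sensors.state(): the state, without advancing time (a new reading comes with each control period).
- vision.read_camera(name): name is "scene" or "side" or "wrist"; returns the picture (384x512x3 uint8, red, green, blue); there is no depth.
- vision.camera_model(name): a dict with "intrinsics" (3x3 intrinsics, pixels), "cam_to_world" (4x4, takes a point from camera to world coordinates). Camera axes: x right, y up, looking along -z (the intrinsics and any distortion apply to the point x, -y, -z); pixel columns grow to the right and rows downward; lengths in mm; the calibration is good to about 2 mm. A picture is of the moment at which its call begins: read the wrist's pose just before it. camera_model takes no time and is no camera call; for the wrist camera it gives the pose at the moment of the call.
- arm.close_job(): hands the job in; it is judged then, once.
The state is a dict: "clock": time; "joint_pos": joint angles; "joint_vel": joint speeds; "effort": joint torques, N m; "ee_pos": TCP position; "tool_rot": TCP orientation; "wrist_force": force on the tool from outside, world axes, zero at the start; "moment": the same for the moment, N m; "gripper_width": opening from 0.0 (shut) to 1.0 (fully open); "gripper_force": force on a finger pad.
Only numpy, scipy, OpenCV 4.12 (cv2) and the standard library are available. Lean on these libraries where they do the work, as an engineer would, in place of code of your own. Each camera call takes 0.05 s, during which the arm holds its last target. There are 200 camera calls.

### The job

Take the flat membrane box that stands on edge in the steel rack and hand it in to the grey dry box: push it edge first through the sprung flap of the bay that is still empty, right home, so that both flaps are shut again. One of the two bays already holds a box hidden behind its flap, and only trying will tell which: if yours comes up against it, do not force it, take it back out and use the other bay; leave the things around where they stand.

Things in the scene. Friction and masses are not known exactly. Their poses are not given: they have to be found in the camera images.
- membrane_box_center (a point): centre of the loose flat clear plastic box, 60 x 60 x 14 mm (rim and hinge reach 64 mm), 45 g. Its own z is its 14 mm thickness, x and y run along the 60 mm sides. It starts on edge with y up, in the middle one of the rack's five slots; the rack's fins reach 29 mm and the box's top edge 64 mm above the desk: its upper 35 mm are free to grip across the 14 mm
- rack: fixed low steel rack, 74 x 96 mm, 29 mm high; origin at the middle of its underside; its slots run along its x, 16 mm wide, 18 mm apart along its y; only the middle one is used. A large screen on a stand (to z = 0.57, its foot from x = 0.43 on, between y = 0 and 0.42) stands behind it to the left: swing the arm past in front of it
- dry_box: fixed grey desk-top box, 130 mm deep (x), 190 wide (y), 129 high; origin at the middle of its underside, x to its back, y to the left for the robot, which its front faces. Its upper front is a plate sloping at 35 degrees, rising to the back: outward normal (-0.574, 0, 0.819) in the box's own axes. Two mouths open in it side by side, 94 mm apart, each with a flap; bezels stand 2 mm out of it
- left_mouth (a point): centre of the left mouth, on the plate's outer face; axes as the dry box's. The mouth is 70 mm wide along y and 30 mm along the slope: too low for fingers that hold the box, but closed fingertips up to 28 mm across go in. Behind it a chute, 70 x 34 mm, runs square to the plate, along (0.574, 0, -0.819); its floor is level with the mouth's lower edge, its end stop 93 mm below the outer face
- right_mouth (a point): the same for the right mouth
- left_flap (a joint): angle of the left flap, rad: 0 shut, up to 1.5 swung inward. The plain metal flap hangs 28 mm from the mouth's upper edge, 4 mm below the plate's outer face. Its spring presses with about 0.7 N at its lower edge when shut, 2 to 5 N when open. It holds a box let go half-way; once the box's hind edge is pushed 27 mm below the outer face, past the flap's swing, the box slides home
- right_flap (a joint): the same for the right flap
- left_home (a point): centre of a membrane box that lies home in the left bay, against the end stop, its hind edge 33 mm below the plate's outer face. In the bay that is taken another such box lies there, so that a box tried there stops when about 33 mm of it are inside
- right_home (a point): the same for the right bay
- vial_a_center (a point): bystander: middle of a glass vial, 23 mm across, 58 mm high
- vial_b_center (a point): bystander: middle of a glass vial, 23 mm across, 65 mm high
- petri_center (a point): bystander: middle of a petri dish, 58 mm across, 14 mm high
- specimen_center (a point): bystander: middle of a round specimen, 30 mm across, 17 mm high
- tweezers_center (a point): bystander: middle of steel tweezers lying down, 123 mm long along their y, 11 mm high
- marker_center (a point): bystander: middle of a felt marker lying down, 126 mm long along its y, 14 mm thick

How it is judged (in metres and radians):
On the way, in this order (a step that is already met when the one before it is completed fails the run):
1. the membrane box is lifted out of the rack (height (world z) of membrane_box_center above 0.115 m), for 0.1 s.
2. the membrane box is in a mouth and holds its flap open (((distance between membrane_box_center and left_mouth below 0.04 m and value of joint left_flap above 0.5 rad) or (distance between membrane_box_center and right_mouth below 0.04 m and value of joint right_flap above 0.5 rad))), for 0.1 s.
At the end, for the whole second after the job is handed in: the membrane box lies at rest in the bay that was empty, its centre within 12 mm of that bay's home point, and both flaps are shut (below 0.1 rad) ((distance between membrane_box_center and left_home below 0.012 m or distance between membrane_box_center and right_home below 0.012 m) and value of joint each of left_flap, right_flap below 0.1 rad and linear speed of membrane_box below 0.02 m/s); the robot touches nothing.
It fails at once if something is forced into or against the dry box: its contacts add up to more than 80 N (the box already inside passes a push on to it) (contact force between dry_box and anything else above 80 N).
It fails at once if a bystander is pushed more than 30 mm out of its place (distance of any of vial_a_center, vial_b_center, petri_center, specimen_center, tweezers_center, marker_center from where it was at the start of the episode above 0.03 m).
It also fails if it takes over 56 s, if anything falls off the work surface, if the arm or the gripper's body presses on something with over 40 N, if the wrist force passes 120 N, or if a joint passes its speed limit or range.

## Working session

There is one attempt and no reset: what is moved stays moved. The work goes in short steps, Python scripts to look and compute and a shell command to move; the robot and the scene stay as the last step left them, time stands still between calls to the robot, and variables do not carry over. Pictures are saved under pics/ and viewed, at most 10 in all, crops included, and the job is handed in when it is done.

```bash
ls; mkdir -p pics
python3 - <<'E'
from cell import sensors, vision
import cv2,numpy as np
print(sensors.state())
for n in ["scene","side","wrist"]:
    m=vision.camera_model(n); print(n,np.round(m["intrinsics"],1).tolist(),np.round(m["cam_to_world"],3).tolist(),[k for k in m])
    im=vision.read_camera(n); cv2.imwrite(f"pics/{n}0.png",im[:,:,::-1])
E
```

```text
pics
{'clock': 0.0, 'joint_pos': array([ 6.50825413e+01,  2.05968782e+01,  8.65977277e+01,  6.33285521e-04,
        7.29086617e+01, -6.59435287e+00]), 'joint_vel': array([-0.05654893,  0.02202496,  0.00114718, -0.01863429,  0.0130348 ,
       -0.0296631 ]), 'effort': array([ 1.02299730e-04, -5.15384030e+01, -2.70725513e+01,  6.74603367e-02,
        3.52188991e-02, -1.21641292e-04]), 'ee_pos': array([188.33568678, 568.95723968, 221.82894653]), 'tool_rot': array([-1.79897485e+02, -1.24601463e-02,  1.61676696e+02]), 'wrist_force': array([0.52876246, 0.24204041, 1.01913955]), 'moment': array([-0.04104663,  0.03835971, -0.02847054]), 'gripper_force': 0.0, 'gripper_width': 0.999399804058003}
scene [[418.2, 0.0, 250.4], [0.0, 418.2, 193.2], [0.0, 0.0, 1.0]] [[0.453, -0.4, 0.797, 1544.644], [0.891, 0.222, -0.395, -425.952], [-0.019, 0.89, 0.456, 666.092], [0.0, 0.0, 0.0, 1.0]] ['intrinsics', 'cam_to_world']
side [[441.1, 0.0, 253.9], [0.0, 441.1, 190.1], [0.0, 0.0, 1.0]] [[0.24, -0.417, 0.877, 1857.378], [0.97, 0.084, -0.226, -283.329], [0.02, 0.905, 0.425, 737.191], [0.0, 0.0, 0.0, 1.0]] ['intrinsics', 'cam_to_world']
wrist [[307.1, 0.0, 256.0], [0.0, 307.1, 190.3], [0.0, 0.0, 1.0]] [[0.314, -0.909, -0.273, 113.817], [0.949, 0.301, 0.091, 594.038], [-0.0, -0.288, 0.958, 384.52], [0.0, 0.0, 0.0, 1.0]] ['intrinsics', 'cam_to_world']
```

Run:
```python
import cv2,numpy as np
a=[cv2.imread(f"pics/{n}0.png") for n in ["scene","side"]]
cv2.imwrite("pics/a.png",cv2.resize(a[0],(768,576),interpolation=cv2.INTER_CUBIC))
cv2.imwrite("pics/b.png",np.hstack([cv2.resize(cv2.imread("pics/wrist0.png"),(400,300)),cv2.resize(a[1],(400,300))]))
```

```text
(no output)
```

View pics/a.png

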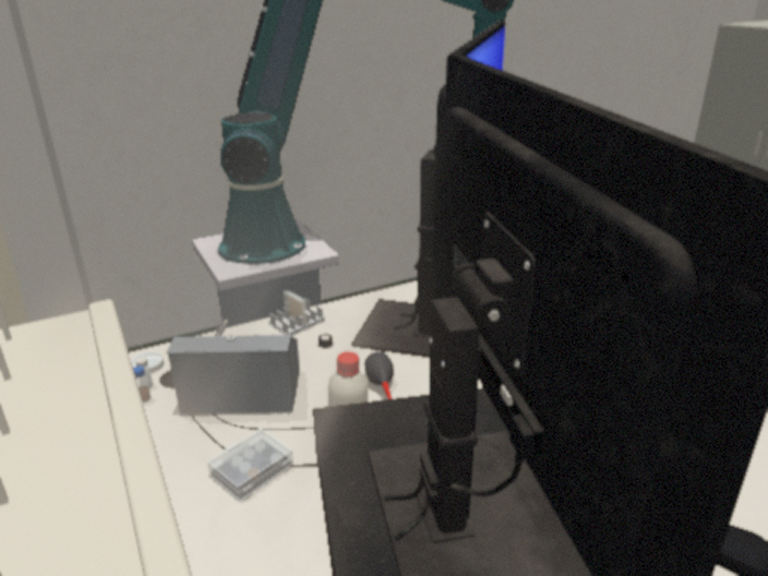

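View pics/b.png

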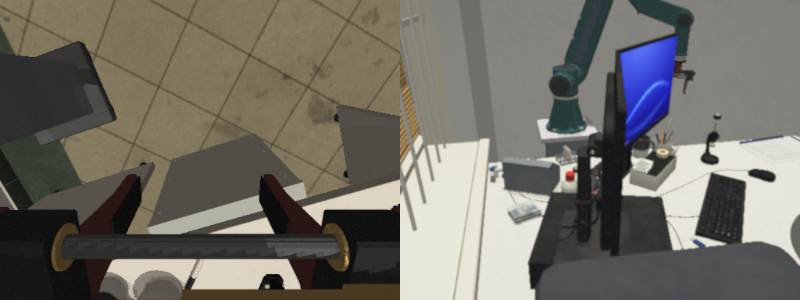

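The scene picture shows the rack at (297,315) with the box standing in it at (295,303), the grey dry box at (235,375) seen from behind, the specimen at (325,340), and the petri dish and vial at (150,360) and (140,375), all in the enlarged pixels. The wrist camera is looking at the floor beside the cart.

```bash
cat > h.py <<'E'
from cell import sensors, vision
import cv2,numpy as np
from scipy.spatial.transform import Rotation as R
def ray(m,u,v):
    K=m["intrinsics"];T=np.array(m["cam_to_world"])
    d=np.array([(u-K[0][2])/K[0][0],-(v-K[1][2])/K[1][1],-1.]); return T[:3,3],T[:3,:3]@d
def cast(m,u,v,z=0.):
    o,d=ray(m,u,v); return np.round(o+d*(z-o[2])/d[2],1)
def proj(m,p):
    T=np.array(m["cam_to_world"]);c=T[:3,:3].T@(np.array(p,float)-T[:3,3]);K=m["intrinsics"]
    return np.array([K[0][0]*c[0]/-c[2]+K[0][2],-K[1][1]*c[1]/-c[2]+K[1][2]])
def tool(): 
    s=sensors.state(); return np.array(s["ee_pos"]),R.from_euler("xyz",s["tool_rot"],degrees=True)
def plan(p,rot):
    """goal TCP pos (mm), rotation -> shift in tool axes (m), rotvec (deg)"""
    q,r=tool(); return np.round(r.inv().apply(np.array(p)-q)/1000,4).tolist(),np.round((r.inv()*rot).as_rotvec(degrees=True),2).tolist()
def snap(n,f,wh=(768,576)):
    m=vision.camera_model(n);im=vision.read_camera(n)[:,:,::-1];cv2.imwrite("pics/"+f+"_raw.png",im);np.savez("pics/"+f+".npz",**m);cv2.imwrite("pics/"+f+".png",cv2.resize(im,wh,interpolation=cv2.INTER_CUBIC)); return m
E
python3 - <<'E'
from h import *
m=vision.camera_model("scene")
for n,u,v,z in [("rack",297,320,15),("box top",295,295,64),("dryTL",170,340,129),("dryTR",298,338,129),("dryBL",178,412,0),("dryBR",296,410,0),("spec",325,340,10),("petri",150,361,7),("vial",140,370,58),("tweez?",222,328,5)]: print(n,cast(m,u/1.5,v/1.5,z))
print(tool()[1].as_matrix().round(2))
print(plan([300,-60,400],R.from_euler("xyz",[180,0,180],degrees=True)))
E
```

```text
rack [451.1 -68.2  15. ]
box top [432.9 -61.8  64. ]
dryTL [ 603.8 -337.9  129. ]
dryTR [ 699.2 -150.3  129. ]
dryBL [ 624.3 -349.7    0. ]
dryBR [ 714.8 -170.2    0. ]
spec [544.9 -44.6  10. ]
petri [ 450.  -366.5    7. ]
vial [ 555.4 -391.1   58. ]
tweez? [ 390.2 -212.2    5. ]
[[-0.95  0.31 -0.  ]
 [ 0.31  0.95 -0.  ]
 [ 0.   -0.   -1.  ]]
([-0.3037, -0.5624, -0.1773], [-0.08, -0.02, -18.33])
```

Run:
```python
from h import *
m=vision.camera_model("scene")
for u,v in [(450,55),(503,28),(768,180)]: print(cast(m,u/1.5,v/1.5,570))
m=vision.camera_model("side")
# panel top corners in side view (px in 400x300, offset 400)
for u,v in [(617,52),(675,36)]: print(cast(m,(u-400)*1.28,v*1.28,570))
```

```text
[861.9  20.6 570. ]
[602.9 296.6 570. ]
[1365.1 -120.9  570. ]
[892.2  14.  570. ]
[568.1 347.4 570. ]
```

Run:
```python
from h import *
print(plan([460,-120,380],R.from_euler("xyz",[180,0,180],degrees=True)))
```

```text
([-0.4744, -0.569, -0.1573], [-0.08, -0.02, -18.33])
```

```bash
M='[{"xyz":[-0.024,-0.0284,-0.008],"rotation":[0,0,0],"jaw":0},{"xyz":[-0.0474,-0.0569,-0.016],"rotation":[0,0,0],"jaw":0}]'
python3 -m creep '[{"xyz":[-0.024,-0.0284,-0.008],"rotation":[0,0,0],"jaw":0},{"xyz":[-0.048,-0.057,-0.016],"rotation":[0,0,0],"jaw":0},{"xyz":[-0.072,-0.085,-0.024],"rotation":[0,0,0],"jaw":0},{"xyz":[-0.095,-0.114,-0.032],"rotation":[0,0,0],"jaw":0},{"xyz":[-0.119,-0.142,-0.04],"rotation":[0,0,0],"jaw":0}]'
python3 -m creep '[{"xyz":[-0.024,-0.0284,-0.008],"rotation":[0,0,0],"jaw":0},{"xyz":[-0.048,-0.057,-0.016],"rotation":[0,0,0],"jaw":0},{"xyz":[-0.072,-0.085,-0.024],"rotation":[0,0,0],"jaw":0},{"xyz":[-0.095,-0.114,-0.032],"rotation":[0,0,0],"jaw":0},{"xyz":[-0.119,-0.142,-0.04],"rotation":[0,0,0],"jaw":0}]'
python3 -m creep '[{"xyz":[-0.024,-0.0284,-0.008],"rotation":[0,0,0],"jaw":0},{"xyz":[-0.048,-0.057,-0.016],"rotation":[0,0,0],"jaw":0},{"xyz":[-0.072,-0.085,-0.024],"rotation":[0,0,0],"jaw":0},{"xyz":[-0.095,-0.114,-0.032],"rotation":[0,0,0],"jaw":0},{"xyz":[-0.119,-0.142,-0.04],"rotation":[0,0,0],"jaw":0}]'
python3 -m creep '[{"xyz":[-0.024,-0.0284,-0.008],"rotation":[0,0,-4],"jaw":0},{"xyz":[-0.048,-0.057,-0.016],"rotation":[0,0,-8],"jaw":0},{"xyz":[-0.072,-0.085,-0.024],"rotation":[0,0,-12],"jaw":0},{"xyz":[-0.095,-0.114,-0.032],"rotation":[0,0,-15],"jaw":0},{"xyz":[-0.119,-0.142,-0.04],"rotation":[0,0,-18],"jaw":0}]'
python3 -c "
from h import *
snap('wrist','w1');print(sensors.state()['ee_pos'],sensors.state()['tool_rot'])"
```

```text
clock: 0.57
ee_pos: [256.8, 395.5, 262.6]
tool_rot: [-179.9, -0.0, 161.7]
wrist_force: [0.5, -0.1, -0.1]
gripper_width: 1.0
gripper_force: 0.0
clock: 0.98
ee_pos: [325.0, 223.3, 302.9]
tool_rot: [-180.0, -0.0, 161.7]
wrist_force: [1.5, -0.0, 0.5]
gripper_width: 1.002
gripper_force: 0.0
clock: 1.4
ee_pos: [393.4, 51.1, 343.1]
tool_rot: [180.0, 0.0, 161.7]
wrist_force: [1.2, 1.5, -0.5]
gripper_width: 1.0
gripper_force: 0.0
clock: 1.82
ee_pos: [461.8, -121.2, 382.9]
tool_rot: [180.0, -0.0, 179.8]
wrist_force: [0.9, 0.7, 0.3]
gripper_width: 1.003
gripper_force: 0.0
[ 465.50676618 -127.39106819  384.08455814] [-179.66449664    0.19572279  179.84129942]
```

View pics/w1.png

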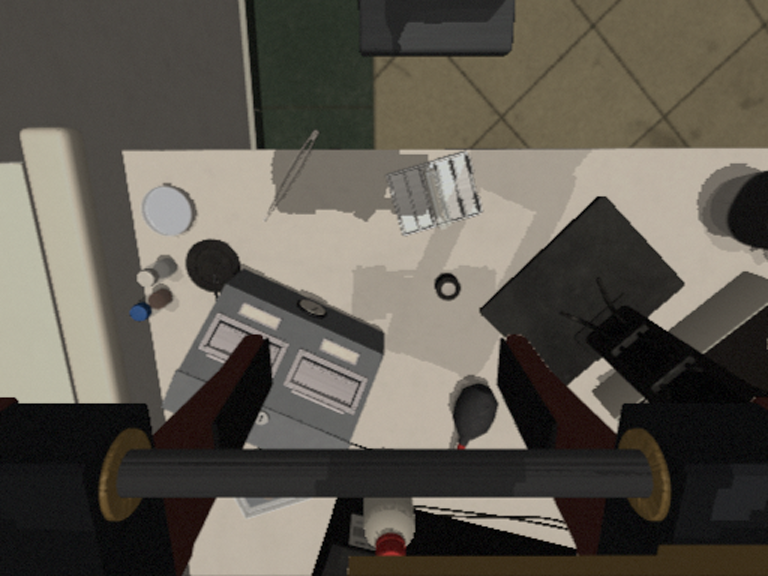

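The wrist picture shows the rack at (435,193), the dry box at (275,360) with its right mouth at (240,340) and left mouth at (325,380), the tweezers at (293,175), the specimen at (447,287), the petri dish at (168,210) and the vials at (150,275) and (140,312). Now that the arm has settled, I'll take it again and zoom in.

Run:
```python
from h import *
snap('wrist','w2');print(*tool()[0])
im=cv2.imread('pics/w2_raw.png')
a=cv2.resize(im[90:165,245:345],(400,300),interpolation=cv2.INTER_CUBIC)
b=cv2.resize(im[170:280,100:270],(680,440),interpolation=cv2.INTER_CUBIC)
a=cv2.resize(im[95:165,250:330],(640,560),interpolation=cv2.INTER_CUBIC)
cv2.imwrite('pics/w2a.png',a);cv2.imwrite('pics/w2b.png',b)
```

```text
464.1433259442806 -124.13002192987422 383.29008555420063
```

View pics/w2a.png

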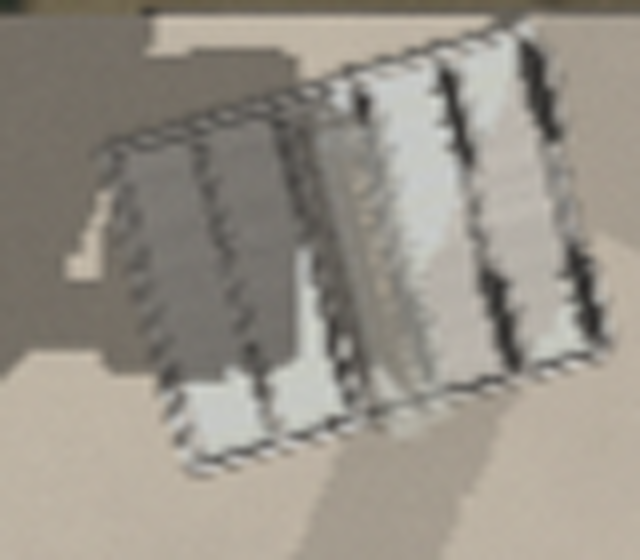

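View pics/w2b.png

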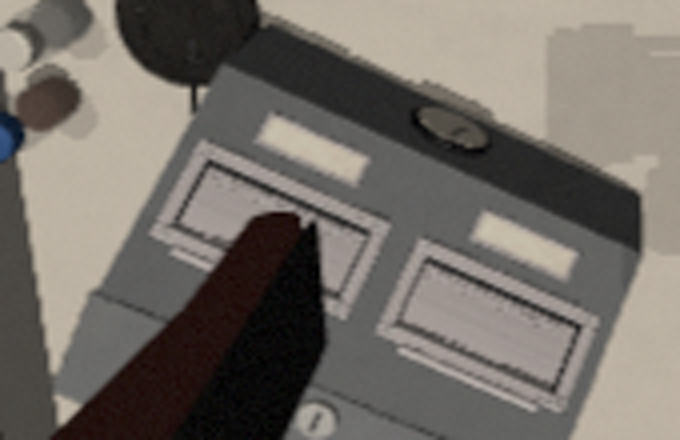

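Zoomed in, the rack outline corners in crop a are (103,150), (527,25), (610,350) and (190,470), and the box lies along the slot from (335,130) to (395,410). In crop b the left mouth's inner corners are (428,262), (583,328), (555,395) and (400,325). The plate's front edge runs from (225,65) to (638,252).

Run:
```python
from h import *
from scipy.optimize import brentq
m=dict(np.load('pics/w2.npz'))
A=lambda u,v:(u/8+250,v/8+95); B=lambda u,v:(u/4+100,v/4+170)
c=[cast(m,*A(*p),27) for p in [(103,150),(527,25),(610,350),(190,470)]]
print("rack",c,"ctr",np.mean(c,0),[np.linalg.norm(c[i]-c[(i+1)%4]) for i in range(4)])
y=(c[1]-c[0]+c[2]-c[3]); print("rack yaw",np.degrees(np.arctan2(-y[0],y[1])))
x=(c[3]-c[0]+c[2]-c[1]); print("from x",np.degrees(np.arctan2(x[1],x[0])))
# front edge of plate
f=lambda z:np.linalg.norm(cast(m,*B(225,65),z)-cast(m,*B(638,252),z))-190
z=brentq(f,0,129);print("front edge z",z)
P,Q=cast(m,*B(225,65),z),cast(m,*B(638,252),z)
g=Q-P;yaw=np.arctan2(-g[0],g[1]);print(P,Q,"yaw",np.degrees(yaw))
Rz=R.from_euler('z',yaw);n=Rz.apply([-.5736,0,.8192]);mid=(P+Q)/2
def pl(u,v,off=0):
    o,d=ray(m,*B(u,v));return o+d*((mid+n*off-o)@n)/(d@n)
for nm,cs in [("L",[(428,262),(583,328),(555,395),(400,325)]),("R",[(205,165),(368,237),(345,300),(175,225)]),("topedge",[(95,292),(350,400)])]:
    w=np.array([pl(*k,2 if nm!="topedge" else 0) for k in cs]);loc=Rz.inv().apply(w-mid)
    print(nm,w.mean(0).round(1),"local",loc.round(1).tolist(),loc.mean(0).round(1))
for k in [(275,25),(640,195)]: print("bottom",cast(m,*B(*k),0),Rz.inv().apply(cast(m,*B(*k),0)-mid))
```

```text
rack [array([ 413.1, -117.5,   27. ]), array([388.7, -31.8,  27. ]), array([454.2, -10.8,  27. ]), array([479.4, -98.7,  27. ])] ctr [433.85 -64.7   27.  ] [np.float64(89.10583594804552), np.float64(68.78408246098802), np.float64(91.44096456184177), np.float64(68.91393182804181)]
rack yaw 15.945395900922861
from x 16.80288195784708
front edge z 61.04513263921808
[ 527.  -293.4   61. ] [ 611.2 -123.1   61. ] yaw -26.308786452134008
L [ 629.9 -183.1   93.8] local [[32.0, 14.4, 24.9], [31.3, 84.6, 24.4], [55.5, 84.2, 41.3], [54.6, 14.6, 40.7]] [43.3 49.4 32.8]
R [ 587.2 -269.2   93.7] local [[32.4, -82.8, 25.1], [32.5, -12.0, 25.2], [54.2, -9.6, 40.4], [53.8, -82.1, 40.1]] [ 43.2 -46.6  32.7]
topedge [ 624.4 -284.7  119.4] local [[83.4, -97.0, 58.4], [83.5, 8.9, 58.5]] [ 83.5 -44.1  58.4]
bottom [ 525.6 -289.5    0. ] [ -2.98349965 -92.11357788 -61.        ]
bottom [ 609.8 -121.8    0. ] [ -1.83115713  95.53396968 -61.        ]
```

```bash
python3 -m creep '[{"xyz":[-0.019,-0.025,0],"rotation":[0,0,0],"jaw":0},{"xyz":[-0.038,-0.05,0],"rotation":[0,0,0],"jaw":0},{"xyz":[-0.057,-0.075,0],"rotation":[0,0,0],"jaw":0},{"xyz":[-0.076,-0.1,0],"rotation":[0,0,0],"jaw":0},{"xyz":[-0.076,-0.1,0],"rotation":[0,0,0],"jaw":0}]' | head -2
python3 - <<'E'
from h import *
vision.read_camera("wrist");vision.read_camera("wrist")
m=snap('wrist','w3');print(*tool()[0])
im=cv2.imread('pics/w3_raw.png')
us=[proj(m,p) for p in [(629.9,-183,94),(587,-269,94),(434,-65,27)]];print(us)
c=(us[0]+us[1])/2;u,v=int(c[0])-80,int(c[1])-55
b=cv2.resize(im[v:v+110,u:u+160],(640,440),interpolation=cv2.INTER_CUBIC);print("off",u,v)
cv2.imwrite('pics/w3b.png',b)
E
```

```text
clock: 2.33
ee_pos: [539.7, -223.1, 381.1]
536.7631388146357 -218.73645990949626 381.9576740971008
[array([279.15089485, 212.47092234]), array([223.15996825, 186.50664919]), array([351.95398322,  81.56126794])]
off 171 144
```

View pics/w3b.png

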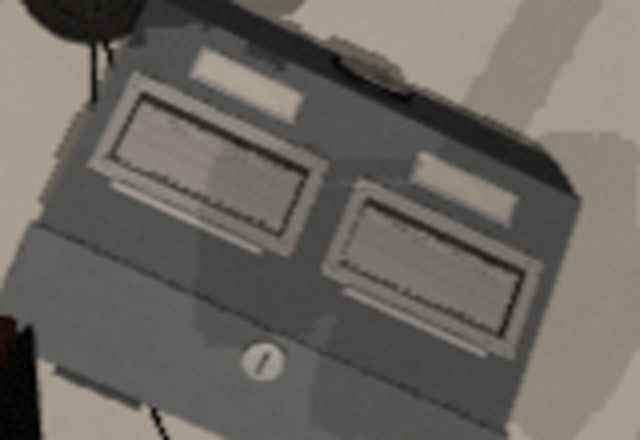

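The two mouths are now clear of the fingers. The left one's inner corners are (368,200), (526,270), (500,338), (340,262) and the right one's are (142,94), (308,170), (280,235), (110,157). I'll triangulate them against the earlier view.

Run:
```python
from h import *
m2=dict(np.load('pics/w2.npz'));m3=dict(np.load('pics/w3.npz'))
B=lambda p:(p[0]/4+100,p[1]/4+170);C=lambda p:(p[0]/4+171,p[1]/4+144)
def tri(a,b):
    o1,d1=ray(m2,*B(a));o2,d2=ray(m3,*C(b));t=np.linalg.lstsq(np.c_[d1,-d2],o2-o1,rcond=None)[0]
    p,q=o1+d1*t[0],o2+d2*t[1];return (p+q)/2,np.linalg.norm(p-q)
S={"Lbez":([(420,240),(597,320),(565,408),(378,330)],[(363,180),(543,265),(512,357),(322,270)]),
"Lin":([(428,262),(583,328),(555,395),(400,325)],[(368,200),(526,270),(500,338),(340,262)]),
"Rbez":([(205,140),(388,225),(345,318),(152,235)],[(138,73),(327,160),(290,255),(90,165)]),
"Rin":([(205,165),(368,237),(345,300),(175,225)],[(142,94),(308,170),(280,235),(110,157)])}
for k,(a,b) in S.items():
    w=[tri(x,y) for x,y in zip(a,b)];p=np.array([x[0] for x in w]);ma=tri(np.mean(a,0),np.mean(b,0))
    yv=p[1]-p[0]+p[2]-p[3]
    print(k,ma[0].round(1),"gap",round(ma[1],1),"z",p[:,2].round(),"w",np.linalg.norm(p[1]-p[0]).round(1),np.linalg.norm(p[2]-p[3]).round(1),"h",np.linalg.norm(p[3]-p[0]).round(1),"yaw",np.degrees(np.arctan2(-yv[0],yv[1])).round(1))
c2,c3=(638,252),(580,200);print("edge corner",tri(c2,c3))
# single view w3 on planes z
for z in (93,98,103): 
    L,Rr=[cast(m3,*C(np.mean(S[k][1],0)),z) for k in("Lbez","Rbez")];print(z,L,Rr,np.linalg.norm(L-Rr))
```

```text
Lbez [ 624.3 -182.9  102. ] gap 0.4 z [ 94.  94. 108. 112.] w 78.9 82.4 h 38.3 yaw -27.1
Lin [ 625.  -182.9  101.6] gap 1.4 z [ 95.  95. 109. 108.] w 68.5 68.7 h 26.6 yaw -26.2
Rbez [ 581.9 -266.8  103.2] gap 0.3 z [ 88.  94. 116. 115.] w 79.1 79.9 h 41.9 yaw -25.4
Rin [ 582.7 -267.1  102.5] gap 1.2 z [100. 100. 104. 106.] w 68.2 70.8 h 26.2 yaw -26.9
edge corner (array([ 606.08269449, -122.89125797,   73.27558694]), np.float64(1.1015113987797418))
93 [ 627.8 -182.    93. ] [ 584.6 -268.    93. ] 96.24053200185458
98 [ 626.  -182.4   98. ] [ 583.2 -267.5   98. ] 95.2567582904226
103 [ 624.1 -182.8  103. ] [ 581.8 -266.9  103. ] 94.13872741863467
```

```bash
python3 -m creep '[{"xyz":[0.018,0.028,0.023],"rotation":[0,0,7],"jaw":0},{"xyz":[0.036,0.056,0.046],"rotation":[0,0,14],"jaw":0},{"xyz":[0.054,0.084,0.069],"rotation":[0,0,21],"jaw":0},{"xyz":[0.072,0.112,0.092],"rotation":[0,0,28],"jaw":0},{"xyz":[0.09,0.14,0.115],"rotation":[0,0,35],"jaw":0}]' >/dev/null
python3 -m creep '[{"xyz":[0,0,0],"rotation":[0,0,7],"jaw":0},{"xyz":[0,0,0],"rotation":[0,0,14],"jaw":0},{"xyz":[0,0,0],"rotation":[0,0,21],"jaw":0},{"xyz":[0,0,0],"rotation":[0,0,28],"jaw":0},{"xyz":[0,0,0],"rotation":[0,0,35],"jaw":0}]' >/dev/null
python3 -m creep '[{"xyz":[0,0,0],"rotation":[0,0,7],"jaw":0},{"xyz":[0,0,0],"rotation":[0,0,14],"jaw":0},{"xyz":[0,0,0],"rotation":[0,0,21],"jaw":0},{"xyz":[0,0,0],"rotation":[0,0,28],"jaw":0},{"xyz":[0,0,0],"rotation":[0,0,35],"jaw":0}]' >/dev/null
python3 -m creep '[{"xyz":[0,0,0],"rotation":[0,0,7],"jaw":0},{"xyz":[0,0,0],"rotation":[0,0,14],"jaw":0},{"xyz":[0,0,0],"rotation":[0,0,21],"jaw":0},{"xyz":[0,0,0],"rotation":[0,0,28],"jaw":0},{"xyz":[0,0,0],"rotation":[0,0,35],"jaw":0}]' >/dev/null
python3 -m creep '[{"xyz":[0,0,0],"rotation":[0,0,7],"jaw":0},{"xyz":[0,0,0],"rotation":[0,0,14],"jaw":0},{"xyz":[0,0,0],"rotation":[0,0,21],"jaw":0},{"xyz":[0,0,0],"rotation":[0,0,24],"jaw":0},{"xyz":[0,0,0],"rotation":[0,0,24],"jaw":0}]'
python3 - <<'E'
from h import *
print(sensors.state()['joint_pos'].round(1), plan([436,-62,200],R.from_euler("xyz",[180,0,16],degrees=True)))
E
```

```text
clock: 4.57
ee_pos: [446.9, -77.9, 268.0]
tool_rot: [-180.0, -0.0, 15.6]
wrist_force: [0.1, 0.3, 0.2]
gripper_width: 0.997
gripper_force: 0.0
[-18.6   5.7  99.9   0.   74.3  55.7] ([-0.0063, -0.0182, 0.068], [-0.0, -0.01, -0.37])
```

```bash
python3 -m creep '[{"xyz":[-0.003,-0.009,0.03],"rotation":[0,0,0],"jaw":0},{"xyz":[-0.006,-0.018,0.06],"rotation":[0,0,0],"jaw":0},{"xyz":[-0.006,-0.018,0.068],"rotation":[0,0,0],"jaw":0},{"xyz":[-0.006,-0.018,0.068],"rotation":[0,0,0],"jaw":0},{"xyz":[-0.006,-0.018,0.068],"rotation":[0,0,0],"jaw":0}]'
python3 - <<'E'
from h import *
vision.read_camera("wrist")
m=snap('wrist','w4');c=proj(m,(436,-62,40));print(c)
u,v=int(c[0])-75,int(c[1])-56
cv2.imwrite('pics/w4a.png',cv2.resize(cv2.imread('pics/w4_raw.png')[v:v+112,u:u+150],(750,560),interpolation=cv2.INTER_CUBIC));print(u,v)
E
```

```text
clock: 4.98
ee_pos: [437.7, -63.4, 200.3]
tool_rot: [180.0, -0.0, 15.8]
wrist_force: [-0.3, 0.0, 0.5]
gripper_width: 1.0
gripper_force: 0.0
[253.70455845 176.86334664]
178 120
```

View pics/w4a.png

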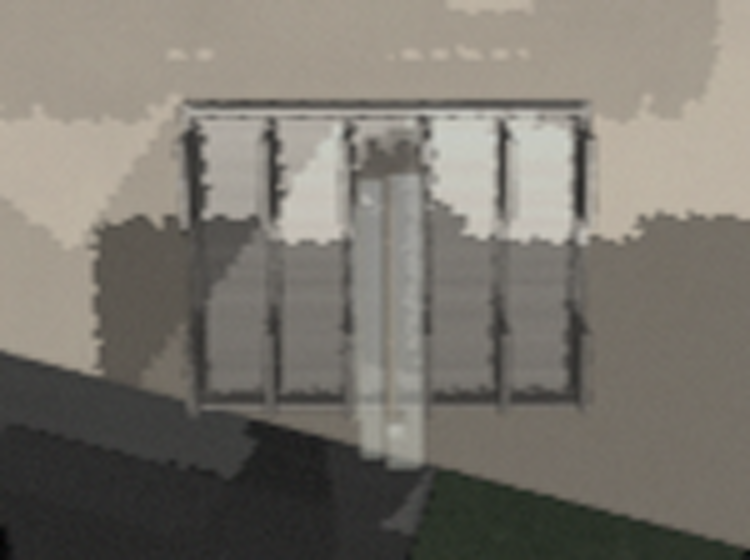

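The box stands upright in the middle slot and is square to the gripper. Its top edge runs from (389,173) to (390,465) in the crop and is 355 to 425 wide.

Run:
```python
from h import *
m=dict(np.load('pics/w4.npz'));A=lambda u,v:(u/5+178,v/5+120)
p=[cast(m,*A(*k),63) for k in [(357,175),(422,173),(424,467),(357,460)]]
c=np.mean(p,0);print(p,c,[np.linalg.norm(p[i]-p[(i+1)%4]).round(1) for i in range(4)])
x=p[0]-p[3]+p[1]-p[2];print(np.degrees(np.arctan2(x[1],x[0])))
r=[cast(m,*A(*k),0) for k in [(187,103),(588,103),(585,408),(190,408)]];print("rack",np.mean(r,0),np.linalg.norm(r[0]-r[1]),np.linalg.norm(r[0]-r[3]))
print(tool()[0],plan([c[0],c[1],41],R.from_euler("xyz",[180,0,16],degrees=True)))
```

```text
[array([461.9, -50.5,  63. ]), array([465.8, -62.8,  63. ]), array([406.3, -80.3,  63. ]), array([404. , -66.4,  63. ])] [434.5 -65.   63. ] [np.float64(12.9), np.float64(62.0), np.float64(14.1), np.float64(60.0)]
15.880917220610312
rack [432.675 -64.875   0.   ] 94.53232251457699 75.88945908359075
[438.96267399 -64.03962993 201.22459864] ([-0.0049, -0.0006, 0.1602], [0.1, -0.14, -0.29])
```

```bash
python3 -m creep '[{"xyz":[-0.004,-0.001,0.035],"rotation":[0,0,0],"jaw":0},{"xyz":[-0.004,-0.001,0.07],"rotation":[0,0,0],"jaw":0},{"xyz":[-0.004,-0.001,0.105],"rotation":[0,0,0],"jaw":0},{"xyz":[-0.004,-0.001,0.135],"rotation":[0,0,0],"jaw":0},{"xyz":[-0.004,-0.001,0.159],"rotation":[0,0,0],"jaw":0}]' 
python3 -m creep '[{"xyz":[0,0,0],"rotation":[0,0,0],"jaw":0},{"xyz":[0,0,0],"rotation":[0,0,0],"jaw":0.4},{"xyz":[0,0,0],"rotation":[0,0,0],"jaw":0.7},{"xyz":[0,0,0],"rotation":[0,0,0],"jaw":1},{"xyz":[0,0,0],"rotation":[0,0,0],"jaw":1}]' 40
python3 -m creep '[{"xyz":[0,0,0],"rotation":[0,0,0],"jaw":1},{"xyz":[0,0,0],"rotation":[0,0,0],"jaw":1},{"xyz":[0,0,0],"rotation":[0,0,0],"jaw":1},{"xyz":[0,0,0],"rotation":[0,0,0],"jaw":1},{"xyz":[0,0,0],"rotation":[0,0,0],"jaw":1}]' 40
```

```text
clock: 5.5
ee_pos: [434.6, -64.3, 40.0]
tool_rot: [179.9, -0.1, 15.7]
wrist_force: [0.3, 0.4, -0.5]
gripper_width: 1.004
gripper_force: 0.0
clock: 5.92
ee_pos: [435.0, -64.1, 42.4]
tool_rot: [179.9, -0.2, 15.7]
wrist_force: [0.2, -0.2, 1.7]
gripper_width: 0.735
gripper_force: 0.0
clock: 6.33
ee_pos: [433.4, -63.6, 40.8]
tool_rot: [180.0, 0.0, 15.7]
wrist_force: [0.0, -0.6, -0.2]
gripper_width: 0.356
gripper_force: 0.0
```

```bash
python3 -m creep '[{"xyz":[0,0,0],"rotation":[0,0,0],"jaw":1},{"xyz":[0,0,0],"rotation":[0,0,0],"jaw":1},{"xyz":[0,0,0],"rotation":[0,0,0],"jaw":1},{"xyz":[0,0,0],"rotation":[0,0,0],"jaw":1},{"xyz":[0,0,0],"rotation":[0,0,0],"jaw":1}]' 40
python3 -m creep '[{"xyz":[0,0,0],"rotation":[0,0,0],"jaw":1},{"xyz":[0,0,-0.005],"rotation":[0,0,0],"jaw":1},{"xyz":[0,0,-0.015],"rotation":[0,0,0],"jaw":1},{"xyz":[0,0,-0.03],"rotation":[0,0,0],"jaw":1},{"xyz":[0,0,-0.05],"rotation":[0,0,0],"jaw":1}]' 40
python3 -m creep '[{"xyz":[0,0,-0.03],"rotation":[0,0,0],"jaw":1},{"xyz":[0,0,-0.06],"rotation":[0,0,0],"jaw":1},{"xyz":[0,0,-0.09],"rotation":[0,0,0],"jaw":1},{"xyz":[0,0,-0.11],"rotation":[0,0,0],"jaw":1},{"xyz":[0,0,-0.11],"rotation":[0,0,0],"jaw":1}]' 40
python3 - <<'E'
from h import *
snap('wrist','w5')
y=np.radians(-26.6);X=np.array([-np.sin(y),np.cos(y),0]);Z=np.array([.5736*np.cos(y),.5736*np.sin(y),-.8192]);Y=np.cross(Z,X)
rot=R.from_matrix(np.c_[X,Y,Z]);print(rot.as_euler('xyz',degrees=True))
L=np.array([625.3,-183.4,100.4]);Rm=np.array([583,-267.3,100.8])
for n,M in(("L",L),("R",Rm)): print(n,(M-Z*130),plan(M-Z*130,rot))
E
```

```text
clock: 6.75
ee_pos: [433.3, -63.7, 40.6]
tool_rot: [180.0, 0.0, 15.7]
wrist_force: [1.3, -0.5, -0.8]
gripper_width: 0.16
gripper_force: 40.0
clock: 7.17
ee_pos: [432.3, -63.3, 90.7]
tool_rot: [-179.9, 0.1, 15.7]
wrist_force: [-0.4, 0.1, -0.5]
gripper_width: 0.16
gripper_force: 40.0
clock: 7.58
ee_pos: [436.1, -64.3, 205.0]
tool_rot: [179.8, -0.4, 15.7]
wrist_force: [0.2, -0.5, -0.9]
gripper_width: 0.163
gripper_force: 40.0
[145.00047003   0.          63.4       ]
L [ 558.62470687 -150.01150034  206.896     ] ([0.0959, 0.1163, -0.0032], [-32.67, 14.4, -46.24])
R [ 516.32470687 -233.91150034  207.296     ] ([0.0325, 0.1856, -0.0037], [-32.67, 14.4, -46.24])
```

```bash
python3 -m creep '[{"xyz":[0.015,0.018,0],"rotation":[-3.5,1.5,-5],"jaw":1},{"xyz":[0.03,0.036,0],"rotation":[-7,3,-10],"jaw":1},{"xyz":[0.045,0.054,0],"rotation":[-10.5,4.5,-15],"jaw":1},{"xyz":[0.06,0.072,0],"rotation":[-14,6,-20],"jaw":1},{"xyz":[0.07,0.085,0],"rotation":[-17.5,7.5,-25],"jaw":1}]' 40
cat >> h.py <<'E'
y=np.radians(-26.6);X=np.array([-np.sin(y),np.cos(y),0]);Z=np.array([.5736*np.cos(y),.5736*np.sin(y),-.8192]);Y=np.cross(Z,X)
ROT=R.from_matrix(np.c_[X,Y,Z])
L=np.array([625.3,-183.4,100.4]);Rm=np.array([583,-267.3,100.8])
def rel(M):
    "tool TCP in mouth axes: lateral X, uphill Y, depth Z (neg = outside), averaged over camera-free readings"
    q,_=tool(); return np.round([(q-M)@a for a in (X,Y,Z)],1)
E
python3 -c "
from h import *
print(plan(L-Z*90-2*Y,ROT))"
```

```text
clock: 8.05
ee_pos: [524.8, -126.9, 199.6]
tool_rot: [161.3, -3.4, 41.8]
wrist_force: [-0.0, -0.4, -0.8]
gripper_width: 0.16
gripper_force: 40.0
([0.0161, 0.0475, 0.0453], [-15.45, 6.84, -20.87])
```

```bash
python3 -m creep '[{"xyz":[0.004,0.012,0.011],"rotation":[-3.9,1.7,-5.2],"jaw":1},{"xyz":[0.008,0.024,0.022],"rotation":[-7.7,3.4,-10.4],"jaw":1},{"xyz":[0.012,0.036,0.034],"rotation":[-11.6,5.1,-15.6],"jaw":1},{"xyz":[0.016,0.0475,0.045],"rotation":[-15.45,6.84,-20.87],"jaw":1},{"xyz":[0.016,0.0475,0.045],"rotation":[-15.45,6.84,-20.87],"jaw":1}]' 40
python3 -c "
from h import *
for i in range(3): vision.read_camera('wrist');print(rel(L))
print(plan(L-Z*90-2*Y,ROT),sensors.state()['joint_pos'].round(0))
m=snap('wrist','w6')
print(proj(m,L))
cv2.imwrite('pics/w6.png',cv2.resize(cv2.imread('pics/w6_raw.png')[100:340,96:416],(800,600),interpolation=cv2.INTER_CUBIC))"
```

```text
clock: 8.47
ee_pos: [572.9, -158.7, 169.6]
tool_rot: [145.4, 0.0, 63.3]
wrist_force: [-0.6, -0.2, -2.0]
gripper_width: 0.157
gripper_force: 40.0
[ -1.6  -7.4 -90.5]
[ -1.3  -5.8 -91.1]
[ -0.9  -4.1 -91.5]
([0.0009, 0.0021, 0.0015], [-0.35, 0.17, -0.46]) [-19.  13. 120. -18.  14.  24.]
[260.68928258 192.64492056]
```

View pics/w6.png

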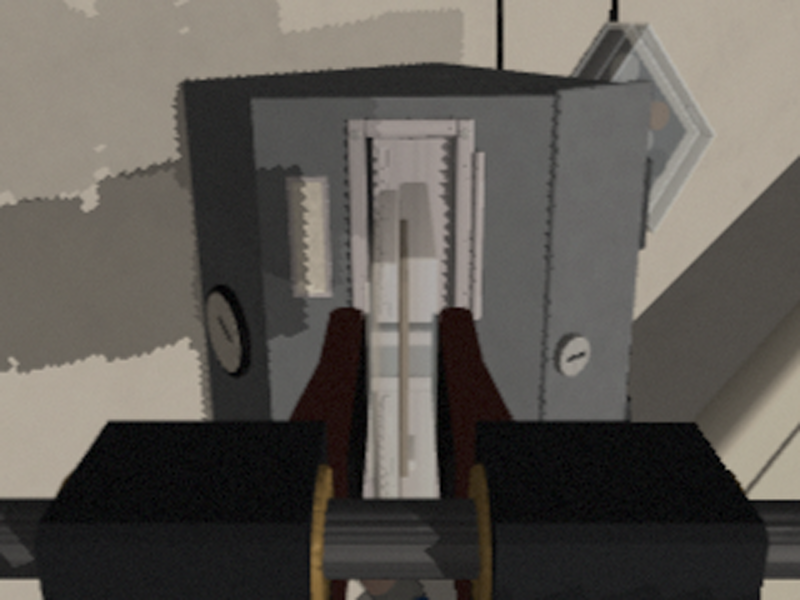

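The gripped box, fingers at columns 345 and 458, points at the left mouth. The mouth's bezel spans columns 347 to 475 with its inner top end at row 138, and the box's leading corner is at (407,183). I'll check the lateral fit numerically.

Run:
```python
from h import *
m=dict(np.load('pics/w6.npz'));f=lambda p:((proj(m,p)-[96,100])*2.5).round(0)
for d in(33,35,37):print("inner end +",d,f(L+d*X), "bezel outer",f(L+(d+4)*X-2*Z))
# TCP at image: use camera->tool fixed offset: average reading
q,r=tool();print(rel(L))
for d in (30,32,34): print("box corner",d,f(q+41*Z+d*X))
for s in(-15,15):print("side",f(L+s*Y))
```

```text
inner end + 33 [411. 137.] bezel outer [411. 126.]
inner end + 35 [411. 131.] bezel outer [411. 120.]
inner end + 37 [411. 125.] bezel outer [411. 114.]
[ -0.6  -2.8 -91.8]
box corner 30 [402. 184.]
box corner 32 [402. 177.]
box corner 34 [402. 169.]
side [368. 232.]
side [455. 231.]
```

```bash
python3 -m creep '[{"xyz":[0,0.001,0.015],"rotation":[0,0,0],"jaw":1},{"xyz":[0,0.001,0.03],"rotation":[0,0,0],"jaw":1},{"xyz":[0,0.001,0.04],"rotation":[0,0,0],"jaw":1},{"xyz":[0,0.001,0.05],"rotation":[0,0,0],"jaw":1},{"xyz":[0,0.001,0.055],"rotation":[0,0,0],"jaw":1}]' 40
python3 -m creep '[{"xyz":[0,0,0.003],"rotation":[0,0,0],"jaw":1},{"xyz":[0,0,0.006],"rotation":[0,0,0],"jaw":1},{"xyz":[0,0,0.009],"rotation":[0,0,0],"jaw":1},{"xyz":[0,0,0.012],"rotation":[0,0,0],"jaw":1},{"xyz":[0,0,0.015],"rotation":[0,0,0],"jaw":1}]' 40
python3 -c "
from h import *
print(rel(L),sensors.state()['joint_pos'].round(0),plan(L-Z*20-2*Y,ROT))"
```

```text
clock: 9.08
ee_pos: [609.9, -172.5, 138.3]
tool_rot: [145.9, 0.3, 62.8]
wrist_force: [0.4, 0.1, 0.7]
gripper_width: 0.16
gripper_force: 40.0
clock: 9.5
ee_pos: [614.1, -174.6, 128.6]
tool_rot: [146.6, 0.6, 62.7]
wrist_force: [-14.0, 7.2, 8.6]
gripper_width: 0.159
gripper_force: 40.0
[  2.9   4.7 -31.2] [-19.  20. 116. -26.  11.  32.] ([-0.0027, -0.0064, 0.0114], [-1.6, 0.85, -0.27])
```

Joint 5 has reached its lower limit, so the tool is drifting. I'll back out and come in about 8 degrees steeper, which the 30 mm mouth allows.

```bash
python3 -m creep '[{"xyz":[0,0,-0.006],"rotation":[0,0,0],"jaw":1},{"xyz":[0,0,-0.012],"rotation":[0,0,0],"jaw":1},{"xyz":[0,0,-0.02],"rotation":[0,0,0],"jaw":1},{"xyz":[0,0,-0.03],"rotation":[0,0,0],"jaw":1},{"xyz":[0,0,-0.035],"rotation":[0,0,0],"jaw":1}]' 40
cat >> h.py <<'E'
t=np.radians(8);ZT=np.cos(t)*Z-np.sin(t)*Y;YT=np.cross(ZT,X);ROTT=R.from_matrix(np.c_[X,YT,ZT])
E
python3 -c "
from h import *
print(rel(L),sensors.state()['joint_pos'].round(1),plan(L-ZT*60+1*Y,ROTT))"
```

```text
clock: 9.92
ee_pos: [600.4, -166.2, 160.0]
tool_rot: [146.2, 0.4, 62.8]
wrist_force: [0.2, -0.2, 0.2]
gripper_width: 0.159
gripper_force: 40.0
[  4.3   9.6 -66. ] [-18.7  16.2 116.5 -20.4  14.8  26.6] ([-0.0042, -0.0001, 0.0066], [6.75, 0.7, -0.34])
```

```bash
python3 -m creep '[{"xyz":[-0.002,0,0.003],"rotation":[3.4,0.3,-0.2],"jaw":1},{"xyz":[-0.004,0,0.0066],"rotation":[6.75,0.7,-0.34],"jaw":1},{"xyz":[-0.004,0,0.0066],"rotation":[6.75,0.7,-0.34],"jaw":1},{"xyz":[-0.004,0,0.0066],"rotation":[6.75,0.7,-0.34],"jaw":1},{"xyz":[-0.004,0,0.0066],"rotation":[6.75,0.7,-0.34],"jaw":1}]' 40
cat >> h.py <<'E'
def meas(n=6):
    ps=[];rs=[]
    for i in range(n):
        q,r=tool();ps.append(q);rs.append(r.as_quat());vision.read_camera('wrist')
    q=np.mean(ps,0);r=R.concatenate([R.from_quat(a) for a in rs]).mean();return q,r
def go(p,rot,n=6):
    q,r=meas(n);print("now",q.round(1),np.std([0]),"shift",np.round(r.inv().apply(np.array(p)-q)/1000,4).tolist(),"rot",np.round((r.inv()*rot).as_rotvec(degrees=True),2).tolist(),"F",sensors.state()['wrist_force'].round(1),"J",sensors.state()['joint_pos'].round(1))
E
python3 -c "
from h import *
go(L-ZT*60+1*Y,ROTT)"
```

```text
clock: 10.33
ee_pos: [601.3, -171.6, 152.9]
tool_rot: [153.0, 0.0, 63.4]
wrist_force: [-0.1, 1.2, -0.7]
gripper_width: 0.161
gripper_force: 40.0
now [ 600.9 -171.2  152.5] 0.0 shift [0.0, 0.0016, -0.0014] rot [-0.11, 0.05, 0.02] F [-0.4  0.1  0. ] J [-20.5  17.3 111.1  -6.6  25.   11.3]
```

```bash
sed -i 's/radians(8)/radians(5)/' h.py
python3 -m creep '[{"xyz":[0,0.001,-0.001],"rotation":[-3,0,0],"jaw":1},{"xyz":[0,0.001,-0.001],"rotation":[-3,0,0],"jaw":1},{"xyz":[0,0.001,-0.001],"rotation":[-3,0,0],"jaw":1},{"xyz":[0,0.001,-0.001],"rotation":[-3,0,0],"jaw":1},{"xyz":[0,0.001,-0.001],"rotation":[-3,0,0],"jaw":1}]' 40
python3 -c "
from h import *
go(L-ZT*60+1*Y,ROTT)"
```

```text
clock: 11.05
ee_pos: [602.7, -172.0, 154.6]
tool_rot: [150.1, 0.0, 63.4]
wrist_force: [-0.2, 0.7, -0.8]
gripper_width: 0.161
gripper_force: 40.0
now [ 602.6 -172.   154.5] 0.0 shift [-0.0, -0.0041, -0.0005] rot [-0.08, 0.02, 0.0] F [-0.1 -1.4  0.1] J [-20.3  16.9 113.4  -9.2  20.1  14.1]
```

```bash
python3 -m creep '[{"xyz":[0,-0.004,0.004],"rotation":[0,0,0],"jaw":1},{"xyz":[0,-0.004,0.01],"rotation":[0,0,0],"jaw":1},{"xyz":[0,-0.004,0.017],"rotation":[0,0,0],"jaw":1},{"xyz":[0,-0.004,0.022],"rotation":[0,0,0],"jaw":1},{"xyz":[0,-0.004,0.025],"rotation":[0,0,0],"jaw":1}]' 40
python3 -m creep '[{"xyz":[0,0,0.003],"rotation":[0,0,0],"jaw":1},{"xyz":[0,0,0.006],"rotation":[0,0,0],"jaw":1},{"xyz":[0,0,0.009],"rotation":[0,0,0],"jaw":1},{"xyz":[0,0,0.012],"rotation":[0,0,0],"jaw":1},{"xyz":[0,0,0.015],"rotation":[0,0,0],"jaw":1}]' 40
python3 -c "
from h import *
go(L-ZT*8+1*Y,ROTT,3)"
```

```text
clock: 11.77
ee_pos: [610.3, -176.0, 129.5]
tool_rot: [150.2, 0.0, 63.4]
wrist_force: [-2.3, 0.9, 3.6]
gripper_width: 0.166
gripper_force: 40.0
clock: 12.18
ee_pos: [615.8, -178.8, 116.6]
tool_rot: [150.2, 0.0, 63.4]
wrist_force: [-3.6, 2.2, 1.3]
gripper_width: 0.162
gripper_force: 40.0
now [ 615.9 -178.9  116.4] 0.0 shift [0.0002, 0.0021, 0.011] rot [-0.25, 0.04, 0.01] F [-3.1  2.4 -2.3] J [-20.5  21.7 113.6 -11.5  15.5  16.3]
```

```bash
python3 -m creep '[{"xyz":[0,0,0.002],"rotation":[0,0,0],"jaw":1},{"xyz":[0,0,0.004],"rotation":[0,0,0],"jaw":1},{"xyz":[0,0,0.006],"rotation":[0,0,0],"jaw":1},{"xyz":[0,0,0.008],"rotation":[0,0,0],"jaw":1},{"xyz":[0,0,0.010],"rotation":[0,0,0],"jaw":1}]' 40
python3 -m creep '[{"xyz":[0,0,0.0005],"rotation":[0,0,0],"jaw":1},{"xyz":[0,0,0.001],"rotation":[0,0,0],"jaw":1},{"xyz":[0,0,0.0015],"rotation":[0,0,0],"jaw":1},{"xyz":[0,0,0.002],"rotation":[0,0,0],"jaw":1},{"xyz":[0,0,0.002],"rotation":[0,0,0],"jaw":1}]' 40
python3 -c "
from h import *
go(L-ZT*8+1*Y,ROTT,3)"
```

```text
clock: 12.75
ee_pos: [621.7, -181.6, 108.9]
tool_rot: [150.1, 0.0, 63.4]
wrist_force: [-3.2, 1.7, -0.1]
gripper_width: 0.162
gripper_force: 40.0
clock: 13.17
ee_pos: [622.4, -181.9, 107.2]
tool_rot: [150.1, 0.0, 63.4]
wrist_force: [-2.3, 0.8, -1.3]
gripper_width: 0.161
gripper_force: 40.0
now [ 622.3 -181.9  107.2] 0.0 shift [0.0, 0.0005, -0.0005] rot [-0.09, 0.02, 0.01] F [-2.7  1.7 -0.6] J [-20.6  23.  113.3 -12.3  14.2  17.1]
```

```bash
python3 -m creep '[{"xyz":[0,0,0.001],"rotation":[0,0,0],"jaw":1},{"xyz":[0,0,0.0015],"rotation":[0,0,0],"jaw":1},{"xyz":[0,0,0.002],"rotation":[0,0,0],"jaw":1},{"xyz":[0,0,0.003],"rotation":[0,0,0],"jaw":1},{"xyz":[0,0,0.003],"rotation":[0,0,0],"jaw":1}]' 40
python3 -c "
from h import *
snap('wrist','w7');vision.read_camera('wrist');print(sensors.state()['wrist_force'],rel(L))"
```

```text
clock: 13.73
ee_pos: [623.7, -182.6, 104.4]
tool_rot: [150.1, 0.0, 63.4]
wrist_force: [-2.5, 1.5, -1.1]
gripper_width: 0.161
gripper_force: 40.0
[-3.52144023  1.24464211 -1.88549977] [-0.   0.7 -4.4]
```

No resistance beyond the flap at about 36 mm. I'll release, back off, and push with the closed tips turned 90 degrees.

```bash
python3 -m creep '[{"xyz":[0,0,0],"rotation":[0,0,0],"jaw":0.8},{"xyz":[0,0,0],"rotation":[0,0,0],"jaw":0.7},{"xyz":[0,0,0],"rotation":[0,0,0],"jaw":0.6},{"xyz":[0,0,0],"rotation":[0,0,0],"jaw":0.6},{"xyz":[0,0,0],"rotation":[0,0,0],"jaw":0.6}]' 
python3 -m creep '[{"xyz":[0,0,-0.01],"rotation":[0,0,0],"jaw":0.6},{"xyz":[0,0,-0.025],"rotation":[0,0,0],"jaw":0.6},{"xyz":[0,0,-0.04],"rotation":[0,0,0],"jaw":0.6},{"xyz":[0,0,-0.05],"rotation":[0,0,0],"jaw":0.6},{"xyz":[0,0,-0.06],"rotation":[0,0,0],"jaw":0.6}]'
python3 -c "
from h import *
m=snap('wrist','w8');print(rel(L));cv2.imwrite('pics/w8.png',cv2.resize(cv2.imread('pics/w8_raw.png')[100:340,96:416],(640,480),interpolation=cv2.INTER_CUBIC))"
```

```text
clock: 14.25
ee_pos: [624.7, -183.0, 105.4]
tool_rot: [150.0, 0.0, 63.4]
wrist_force: [-1.1, -0.1, -0.7]
gripper_width: 0.397
gripper_force: 0.0
clock: 14.67
ee_pos: [596.7, -169.0, 158.0]
tool_rot: [150.0, 0.0, 63.4]
wrist_force: [0.4, -0.2, -0.0]
gripper_width: 0.402
gripper_force: 0.0
[  0.2   7.5 -66.7]
```

View pics/w8.png

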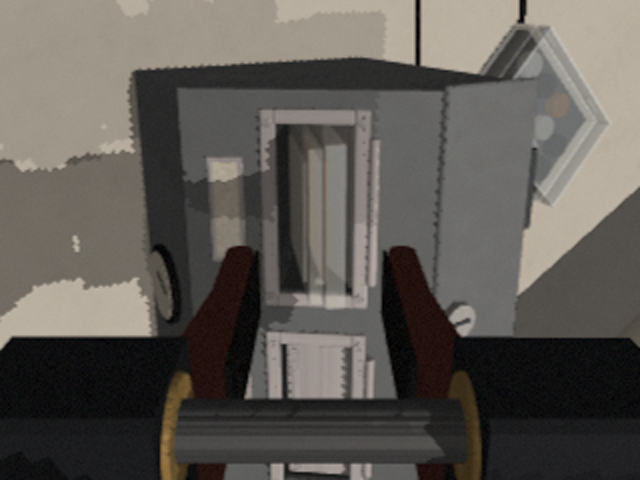

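The box sits in the left mouth holding the flap open, its hind edge at columns 300 to 350, well inside the mouth's 277 to 355. Next I'll close the fingers, turn 90° and push.

```bash
python3 -m creep '[{"xyz":[0,0,0],"rotation":[0,0,-7],"jaw":1},{"xyz":[0,0,0],"rotation":[0,0,-14],"jaw":1},{"xyz":[0,0,0],"rotation":[0,0,-21],"jaw":1},{"xyz":[0,0,0],"rotation":[0,0,-28],"jaw":1},{"xyz":[0,0,0],"rotation":[0,0,-35],"jaw":1}]' 40 >/dev/null
python3 -m creep '[{"xyz":[0,0,0],"rotation":[0,0,-7],"jaw":1},{"xyz":[0,0,0],"rotation":[0,0,-14],"jaw":1},{"xyz":[0,0,0],"rotation":[0,0,-21],"jaw":1},{"xyz":[0,0,0],"rotation":[0,0,-28],"jaw":1},{"xyz":[0,0,0],"rotation":[0,0,-35],"jaw":1}]' >/dev/null
python3 -m creep '[{"xyz":[0,0,0],"rotation":[0,0,-7],"jaw":1},{"xyz":[0,0,0],"rotation":[0,0,-14],"jaw":1},{"xyz":[0,0,0],"rotation":[0,0,-20],"jaw":1},{"xyz":[0,0,0],"rotation":[0,0,-20],"jaw":1},{"xyz":[0,0,0],"rotation":[0,0,-20],"jaw":1}]'
cat >> h.py <<'E'
ROTP=ROTT*R.from_rotvec([0,0,-90],degrees=True)
E
python3 -c "
from h import *
go(L-ZT*35+1.5*Y,ROTP,4);print(rel(L))"
```

```text
clock: 15.97
ee_pos: [596.9, -169.2, 156.6]
tool_rot: [179.9, 29.9, 153.2]
wrist_force: [0.4, -0.6, -0.6]
gripper_width: 0.005
gripper_force: 0.0
now [ 596.9 -169.2  156.6] 0.0 shift [-0.0009, -0.0, 0.0294] rot [-0.02, -0.09, -0.16] F [-0.   0.7  0.4] J [-20.2  16.3 114.   -9.3  20.2 -75.7]
[  0.    6.2 -64.3]
```

```bash
python3 -m creep '[{"xyz":[-0.001,0,0.008],"rotation":[0,0,0],"jaw":1},{"xyz":[-0.001,0,0.016],"rotation":[0,0,0],"jaw":1},{"xyz":[-0.001,0,0.024],"rotation":[0,0,0],"jaw":1},{"xyz":[-0.001,0,0.029],"rotation":[0,0,0],"jaw":1},{"xyz":[-0.001,0,0.032],"rotation":[0,0,0],"jaw":1}]'
python3 -m creep '[{"xyz":[0,0,0.002],"rotation":[0,0,0],"jaw":1},{"xyz":[0,0,0.004],"rotation":[0,0,0],"jaw":1},{"xyz":[0,0,0.006],"rotation":[0,0,0],"jaw":1},{"xyz":[0,0,0.008],"rotation":[0,0,0],"jaw":1},{"xyz":[0,0,0.010],"rotation":[0,0,0],"jaw":1}]'
python3 -c "
from h import *
go(L-ZT*0+1.5*Y,ROTP,2);print(rel(L))"
```

```text
clock: 16.58
ee_pos: [611.9, -176.8, 127.9]
tool_rot: [-180.0, 29.8, 153.4]
wrist_force: [0.2, -0.3, 0.8]
gripper_width: 0.002
gripper_force: 0.0
clock: 17.0
ee_pos: [616.4, -179.0, 120.8]
tool_rot: [-180.0, 29.9, 153.4]
wrist_force: [-0.9, 1.2, 2.1]
gripper_width: 0.005
gripper_force: 1.2
now [ 616.4 -178.9  120.7] 0.0 shift [-0.0, -0.0, 0.0224] rot [-0.02, -0.09, 0.01] F [-0.6  0.5  0.9] J [-20.5  21.3 113.4 -11.2  15.8 -73.9]
[ -0.    3.3 -22.3]
```

```bash
python3 -m creep '[{"xyz":[0,0,0.002],"rotation":[0,0,0],"jaw":1},{"xyz":[0,0,0.004],"rotation":[0,0,0],"jaw":1},{"xyz":[0,0,0.006],"rotation":[0,0,0],"jaw":1},{"xyz":[0,0,0.008],"rotation":[0,0,0],"jaw":1},{"xyz":[0,0,0.010],"rotation":[0,0,0],"jaw":1}]'
python3 -c "
from h import *
go(L+1.5*Y,ROTP,2);print(rel(L))"
```

```text
clock: 17.52
ee_pos: [620.7, -181.1, 111.7]
tool_rot: [-180.0, 29.9, 153.4]
wrist_force: [-1.6, 0.7, 0.9]
gripper_width: 0.004
gripper_force: 1.2
now [ 620.7 -181.2  111.6] 0.0 shift [-0.0003, 0.0001, 0.0121] rot [-0.03, -0.12, 0.01] F [-0.1  1.1  0.3] J [-20.6  22.5 113.3 -11.8  14.8 -73.4]
[ -0.1   2.2 -12. ]
```

```bash
sed -i 's/radians(5)/radians(8)/' h.py
python3 -m creep '[{"xyz":[0,0,0.001],"rotation":[0,0.5,0],"jaw":1},{"xyz":[0,0,0.002],"rotation":[0,1,0],"jaw":1},{"xyz":[0,0,0.003],"rotation":[0,2,0],"jaw":1},{"xyz":[0,0,0.004],"rotation":[0,3,0],"jaw":1},{"xyz":[0,0,0.006],"rotation":[0,3,0],"jaw":1}]'
python3 -c "
from h import *
go(L+ZT*30+2*Y,ROTP,3);print(rel(L))"
```

```text
clock: 18.03
ee_pos: [624.8, -183.1, 107.7]
tool_rot: [180.0, 27.0, 153.4]
wrist_force: [-0.7, 0.5, 1.4]
gripper_width: 0.003
gripper_force: 0.9
now [ 624.8 -183.   107.5] 0.0 shift [0.0007, -0.0001, 0.0363] rot [-0.01, 0.01, -0.01] F [-0.2  0.1  0.3] J [-20.9  23.2 110.6  -7.9  19.5 -77.5]
[ 0.1  3.  -6.2]
```

```bash
python3 -m creep '[{"xyz":[0.0005,0,0.002],"rotation":[0,0,0],"jaw":1},{"xyz":[0.0005,0,0.004],"rotation":[0,0,0],"jaw":1},{"xyz":[0.0005,0,0.007],"rotation":[0,0,0],"jaw":1},{"xyz":[0.0005,0,0.01],"rotation":[0,0,0],"jaw":1},{"xyz":[0.0005,0,0.013],"rotation":[0,0,0],"jaw":1}]'
python3 -m creep '[{"xyz":[0,0,0.002],"rotation":[0,0,0],"jaw":1},{"xyz":[0,0,0.004],"rotation":[0,0,0],"jaw":1},{"xyz":[0,0,0.006],"rotation":[0,0,0],"jaw":1},{"xyz":[0,0,0.008],"rotation":[0,0,0],"jaw":1},{"xyz":[0,0,0.010],"rotation":[0,0,0],"jaw":1}]'
python3 -c "
from h import *
go(L+ZT*30+2*Y,ROTP,2);print(rel(L))"
```

```text
clock: 18.6
ee_pos: [627.9, -184.7, 95.0]
tool_rot: [-180.0, 26.9, 153.4]
wrist_force: [-4.0, 2.4, 5.9]
gripper_width: 0.004
gripper_force: 3.9
clock: 19.02
ee_pos: [629.7, -185.9, 84.3]
tool_rot: [-179.9, 26.6, 153.4]
wrist_force: [-5.2, 1.3, 2.9]
gripper_width: 0.003
gripper_force: 2.7
now [ 629.8 -185.9   84.2] 0.0 shift [-0.0048, 0.0002, 0.013] rot [-0.06, -0.39, 0.02] F [-4.8  2.   0. ] J [-21.   25.9 110.5  -8.7  17.3 -76.7]
[-0.2 -5.  16.3]
```

```bash
python3 -m creep '[{"xyz":[-0.001,0,0.001],"rotation":[0,0,0],"jaw":1},{"xyz":[-0.002,0,0.003],"rotation":[0,0,0],"jaw":1},{"xyz":[-0.003,0,0.005],"rotation":[0,0,0],"jaw":1},{"xyz":[-0.004,0,0.007],"rotation":[0,0,0],"jaw":1},{"xyz":[-0.004,0,0.009],"rotation":[0,0,0],"jaw":1}]'
python3 -c "
from h import *
go(L+ZT*30+2*Y,ROTP,2);print(rel(L))"
```

```text
clock: 19.53
ee_pos: [636.7, -189.5, 78.2]
tool_rot: [-179.9, 26.6, 153.4]
wrist_force: [-5.0, 2.2, 0.7]
gripper_width: 0.004
gripper_force: 2.3
now [ 636.8 -189.5   78. ] 0.0 shift [-0.0006, 0.0003, 0.0039] rot [-0.06, -0.39, 0.01] F [-3.5  1.7 -2. ] J [-21.1  26.9 109.8  -8.7  17.  -76.7]
[-0.3 -2.2 25.9]
```

Go on to a depth of about 31 mm, then withdraw along the tool axis.

```bash
python3 -m creep '[{"xyz":[-0.001,0,0.002],"rotation":[0,0,0],"jaw":1},{"xyz":[-0.001,0,0.004],"rotation":[0,0,0],"jaw":1},{"xyz":[-0.001,0,0.005],"rotation":[0,0,0],"jaw":1},{"xyz":[-0.001,0,0.005],"rotation":[0,0,0],"jaw":1},{"xyz":[-0.001,0,0.005],"rotation":[0,0,0],"jaw":1}]'
python3 -c "
from h import *
print(rel(L))"
python3 -m creep '[{"xyz":[0,0,-0.01],"rotation":[0,0,0],"jaw":1},{"xyz":[0,0,-0.02],"rotation":[0,0,0],"jaw":1},{"xyz":[0,0,-0.03],"rotation":[0,0,0],"jaw":1},{"xyz":[0,0,-0.04],"rotation":[0,0,0],"jaw":1},{"xyz":[0,0,-0.05],"rotation":[0,0,0],"jaw":1}]'
python3 -m creep '[{"xyz":[0,0,-0.02],"rotation":[0,0,0],"jaw":1},{"xyz":[0,0,-0.04],"rotation":[0,0,0],"jaw":1},{"xyz":[0,0,-0.06],"rotation":[0,0,0],"jaw":1},{"xyz":[0,0,-0.08],"rotation":[0,0,0],"jaw":1},{"xyz":[0,0,-0.1],"rotation":[0,0,0],"jaw":1}]'
python3 -c "
from h import *
vision.read_camera('wrist');m=snap('wrist','w9');print(rel(L));print(proj(m,L),proj(m,Rm));snap('scene','s9')"
```

```text
clock: 20.05
ee_pos: [638.8, -190.5, 73.6]
tool_rot: [-179.9, 26.5, 153.4]
wrist_force: [-5.5, 2.3, -2.0]
gripper_width: 0.006
gripper_force: 3.4
[-0.4 -2.9 30.7]
clock: 20.47
ee_pos: [623.9, -182.3, 123.4]
tool_rot: [180.0, 27.2, 153.4]
wrist_force: [-0.3, -0.1, 0.4]
gripper_width: 0.006
gripper_force: 0.0
clock: 20.88
ee_pos: [582.8, -161.8, 213.4]
tool_rot: [180.0, 27.2, 153.4]
wrist_force: [1.1, -0.0, -0.1]
gripper_width: 0.004
gripper_force: 0.0
[   0.6   27.9 -121. ]
[254.80867903 170.75006318] [156.62363153 170.91664627]
```

View pics/w9.png

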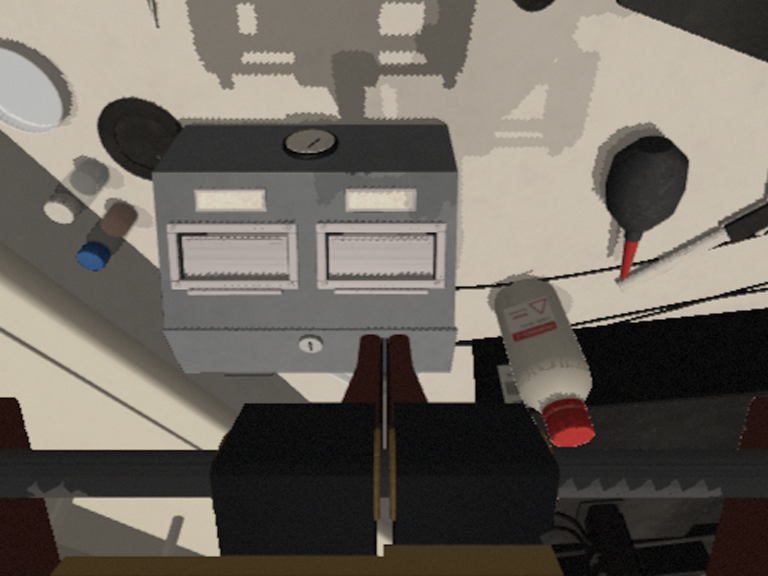

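Both flaps, at (233,255) and (382,255), look shut and alike. The box has gone in fully, the vials still stand, and the gripper is clear. I'll hand in.

```bash
python3 -c "
from cell import arm;print(arm.close_job())"
```

```text
the job is handed in; nothing more can be done
None
```

The membrane box went into the left bay, which took it without resistance and so was the empty one; it was pushed home, both flaps look shut in the last picture, and the job is handed in (no verdict was returned).

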